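Lock the film winder's spindle with its cross pin

ROBOT

A 7-joint arm with a two-finger parallel gripper is mounted at the origin on the work surface. World frame = base frame: x ahead of the robot, y to its left, z up, the work surface at z = 0. Lengths are in mm, angles in rad, forces in N, time in s.
With the tool pointing down it reaches from about 350 to 900 mm from the base axis. Payload 7.2 kg.
Tool frame: the origin (TCP) lies on the centre line of the jaws, within the pads' length; the fingertips stand 19 mm ahead of it and the grasp point (between the pads) is the TCP (env.finger_overhang is the distance from the TCP to the fingertips, in mm); z points along the fingers, y is the line along which they close (so a half turn about z gives the same grasp; the last joint's range is limited). The gripper opens to 85 mm and grips with 20 to 120 N. Pads are 22 mm wide; open, the fingers measure 114 mm over their backs; the gripper's body (76 mm by 85 mm) begins 54 mm behind the grasp point. The pads swing forward as they close: fully open they stand 13 mm farther back than shut.
Start: joints at [-1.172, 0.411, -0.013, 1.596, 0.006, 1.134, -0.082], TCP at [281.278, 558.131, 250.297] pointing down, gripper open.
Joint ranges: [-2.95, 2.95], [-0.29, 1.99], [-1.47, 1.44], [0.14, 2.54], [-1.03, 4.17], [0.13, 1.85], [-2.86, 2.86]. Speed limits (rad/s): [2.39, 2.39, 3.01, 3.01, 3.14, 3.14, 3.14].

INTERFACE

Orientations are given as a 3x3 rotation matrix whose columns are the frame's x, y, z axes.
In Python, from plant import env gives the robot as it stands.
- The arm moves only by the tool send_rows, never from a script. Its argument "plan" is a list of rows, each a list of 4 numbers: the shift along the tool's x, y, z in m, then the turn about the tool's z in rad. A call has 1 to 12 rows; each row shifts and turns the commanded pose from where the row before left it, along the tool's axes as they then stand; what a row does not reach is not made up. A row lasts 1/10 s, in which the tool goes at most 50 mm and 8.59 degrees, less where a joint would pass 70% of its speed; a pose out of reach is approached as far as the arm can. A call is refused whole if a number of a shift passes 0.05 or a number of a turn 0.15, either way. A call with a gripper value outside its range is refused whole. "fingers" is the gripper's target within -1 to 1 (shut at 1, half-way at 0, fully open at -1), set as the call begins (left out, the last holds). The fingers move at their own pace and stop on an object; the grip force is fixed at half the most. Time passes only in rows, so rows that do not move let the fingers close. It gives the time, the measured TCP pose, the force, the opening and the grip force at its end, in the units of the state.
- env.read_state(): the state, without advancing time (a new reading comes with each control period).
- env.read_camera(name): name is "scene" or "top"; returns a dict with "color" (420x560x3 uint8, blue, green, red), "K" (3x3 intrinsics, pixels), "dist" ([k1, k2, p1, p2, k3] as OpenCV has them; the pictures are not rectified), "R" (3x3) and "t" (3): a world point X has camera coordinates R X + t. Camera axes: x right, y down, z forward; pixel columns grow to the right and rows downward; lengths in mm; the calibration is good to about 2 mm. A picture is of the moment at which its call begins. There is no depth.
- env.job_done(): hands the job in; it is judged then, once.
Trained networks look in a picture, given as the dict that the camera call returned (one of the last four; its "shot" number tells which), for a name from the list of things; names that differ only in an ending like _2 or _b are one class to them, and where a whole thing is asked for, a point or a joint stands for the part that bears it (a point fixed in the world has none). Each returns a list of dicts, best first, with "p" (0 to 1); they miss things now and then, are a little off and sometimes report something else, mostly with a low value. They report only what shows in the picture. A call takes as long as a camera call. They do not tell look-alikes from the thing itself.
- env.masks_of(query, picture): "mask" (420x560 bool, what is visible of it) and "xy" ([column, row] in pixels, amid what is visible of it).
The state is a dict: "time": time; "q": joint angles; "qd": joint speeds; "joint_torque": joint torques, N m; "ee_pos": TCP position; "tcp_rot": TCP orientation; "force": force on the tool from outside, world axes, zero at the start; "wrist_torque": the same for the moment, N m; "grip_width": opening from 0.0 (shut) to 1.0 (fully open); "gripper_force": force on a finger pad.
Only numpy, scipy, OpenCV 4.12 (cv2) and the standard library are available. Lean on these libraries where they do the work, as an engineer would, in place of code of your own. Each camera call takes 0.05 s, during which the arm holds its last target. There are 200 camera calls.

TASK

Lock the spindle of the film winder: the red-headed pin stands in the bearing head with its nose resting on the spindle. Turn the black handwheel gently until the pin drops into the spindle's hidden cross-hole and the wheel catches, then push the pin all the way down until its head sits on the bearing head, and let go. Never force the wheel or the pin, and leave the bottle, film can and loupe where they are.

Things in the scene. Friction and masses are not known exactly. Their poses are not given: they have to be found in the camera images.
- winder: green bench film winder, fixed: foot 130 x 150 mm, pillar, square bearing head 52 x 52 mm. Origin on the table, z up. Its spindle runs along the winder's y axis, 95 mm above the table: black handwheel at y +60 mm, bearing head with the pin at y -55 mm, film reel (116 mm across, 19 mm wide) at y -130 mm.
- wheel_center (a point): middle of the handwheel, on the spindle axis, 95 mm up; axes as the winder's. A smooth round disc 150 mm across, 14 mm thick along y (rim top 170 mm up), hub 36 mm across, 10 mm proud of each face. Pinch its faces at the top of the rim and carry it round in an arc, either way; it turns with under 1.5 N at the rim (over 10 N is forcing it) and stays where left. It has no mark of the hole.
- bore_mouth (a point): centre of the upper mouth of the upright pin bore, in the flat top of the bearing head, 141 mm up; bore 11.2 mm wide, 22 mm deep, above the spindle drum
- drum_center (a point): spindle axis under the pin, 95 mm up; drum radius 22 mm, hidden. Its cross-hole goes right through and comes up every half turn: after 0.4 to 1.9 rad if the top of the wheel goes towards the winder's +x, 1.2 to 2.8 rad the other way. Once it is under the pin, the pin drops about 16 mm on to a spring catch and stops the wheel; a force at the rim then loads the pin about 3.4 times as much.
- pin: loose steel pin, upright, 10 mm thick with a 7 mm tapered nose, 72 mm long below a red round head 26 mm across and 12 mm high; 60 g. Origin at the tip of the nose, z up along the pin. At the start the tip rests on the drum and the head stands 48 mm above the bearing head.
- pin_top (a point): centre of the flat top of the pin's red head: 201 mm up at the start, about 185 mm once dropped into the cross-hole, 153 mm fully home. From 185 mm it must be pressed down: about 6 to 15 N at first (spring catch) and again in the last 20 mm (far side of the hole), 4 to 8 N between; over 40 N is forcing it; it stays where left.
- bottle: amber glass bottle, 60 mm in diameter, 120 mm tall, a bystander; origin at its underside
- film_can: flat round metal film can, 128 mm in diameter, 24 mm high, a bystander; origin at its underside
- loupe: black magnifying loupe, 44 mm in diameter, 50 mm high, a bystander; origin at its underside
There are look-alikes about, which are no part of the job. Of the things that look like the pin, the smallest one is meant.

How it is judged (in metres and radians):
On the way:
1. the pin has dropped into the spindle's cross-hole (its head at least 10 mm lower than at the start) (z of pin_top in the frame of bore_mouth below 0.05 m and horizontal distance between pin_top and bore_mouth below 0.012 m), for 0.2 s.
At the end, for the whole second after the job is handed in: the pin is fully home through the cross-hole: its head seated on the bearing head (within 2.5 mm), upright, centred on the bore and at rest (z of pin_top in the frame of bore_mouth below 0.0145 m and horizontal distance between pin_top and bore_mouth below 0.004 m and angle between pin's own z axis and vertical below 0.1 rad and linear speed of pin below 0.02 m/s); the robot touches nothing.
It fails at once if the pin is forced against the winder's spindle (wheel wrenched against the caught pin, or pin pressed hard on the solid drum): more than 70 N between them (contact force between pin and winder above 70 N).
It fails at once if the bottle is pushed more than 20 mm or tipped (distance of bottle from where it was at the start of the episode above 0.02 m or angle between bottle's own z axis and vertical above 0.4 rad).
It fails at once if the film can is pushed more than 20 mm (distance of film_can from where it was at the start of the episode above 0.02 m).
It fails at once if the loupe is pushed more than 20 mm or tipped (distance of loupe from where it was at the start of the episode above 0.02 m or angle between loupe's own z axis and vertical above 0.4 rad).
It also fails if it takes over 70 s, if anything falls off the work surface, if the arm or the gripper's body presses on something with over 40 N, if the wrist force passes 120 N, or if a joint passes its speed limit or range.

## Working session

There is one attempt and no reset: what is moved stays moved. The work goes in short steps, Python scripts to look and compute and a tool call to move; the robot and the scene stay as the last step left them, time stands still between calls to the robot, and variables do not carry over. Pictures are saved under pics/ and viewed, at most 10 in all, crops included, and the job is handed in when it is done.

Besides the shell and the picture viewer there is one more tool, called after "Emit:" in YAML: its name, and indented under it one key for each argument. send_rows: Moves the arm, as the interface text tells. Its arguments: {"type":"object","properties":{"plan":{"type":"array","items":{"type":"array","items":{"type":"number"}}},"fingers":{"type":"number"}},"required":["plan"]}

```bash
mkdir -p pics; ls
python3 - <<'E'
from plant import env
import cv2,numpy as np
s=env.read_state();print({k:np.round(v,3).tolist() for k,v in s.items()})
ims=[]
for n in("scene","top"):
    p=env.read_camera(n);ims.append(p["color"]);print(n,np.round(p["K"],1).tolist(),p["dist"],np.round(p["R"],3).tolist(),np.round(p["t"],1).tolist())
    for q in("pin","winder","wheel_center","bottle","film_can","loupe"):
        print(q,[(round(d["p"],2),np.round(d["xy"]).tolist(),int(d["mask"].sum())) for d in env.masks_of(q,p)])
    cv2.imwrite(f"pics/{n}0.png",p["color"])
E
```

```text
pics
{'time': 0.0, 'q': [-1.172, 0.412, -0.013, 1.597, 0.006, 1.134, -0.082], 'qd': [0.001, 0.002, 0.001, 0.002, -0.002, 0.001, -0.001], 'joint_torque': [-0.001, -60.062, 0.682, -29.941, 0.014, 0.011, 0.0], 'ee_pos': [281.096, 557.677, 249.459], 'tcp_rot': [[-0.893, 0.45, -0.001], [0.45, 0.893, -0.002], [-0.0, -0.002, -1.0]], 'force': [0.529, 0.629, -1.014], 'wrist_torque': [0.04, -0.052, -0.019], 'gripper_force': 0.0, 'grip_width': 0.997}
scene [[422.1, 0.0, 287.9], [0.0, 422.1, 200.8], [0.0, 0.0, 1.0]] [-0.1052247  0.         0.         0.         0.       ] [[-0.797, 0.604, -0.018], [0.485, 0.621, -0.615], [-0.361, -0.499, -0.788]] [439.6, -229.4, 1122.2]
pin [(0.75, [341.0, 145.0], 306), (0.63, [269.0, 119.0], 152), (0.57, [272.0, 138.0], 251)]
winder [(0.72, [286.0, 191.0], 5410)]
wheel_center [(0.82, [286.0, 194.0], 5428), (0.33, [275.0, 138.0], 227)]
bottle [(0.92, [388.0, 218.0], 1250)]
film_can []
loupe [(0.8, [199.0, 183.0], 480)]
top [[408.6, 0.0, 276.4], [0.0, 408.6, 205.7], [0.0, 0.0, 1.0]] [-0.04693985  0.          0.          0.          0.        ] [[0.002, -1.0, -0.011], [-0.989, -0.0, -0.148], [0.148, 0.011, -0.989]] [50.4, 614.8, 807.0]
pin [(0.64, [406.0, 283.0], 349), (0.63, [323.0, 321.0], 347), (0.45, [339.0, 236.0], 196)]
winder [(0.56, [310.0, 244.0], 5241)]
wheel_center [(0.75, [312.0, 247.0], 5744)]
bottle [(0.58, [223.0, 310.0], 801)]
film_can [(0.93, [290.0, 162.0], 2601), (0.17, [338.0, 236.0], 174)]
loupe [(0.89, [389.0, 188.0], 445), (0.32, [314.0, 247.0], 5571)]
```

Run:
```python
import cv2,numpy as np
a=cv2.imread("pics/scene0.png")[70:290,140:460];b=cv2.imread("pics/top0.png")[120:360,180:460]
a=cv2.resize(a,None,fx=1.25*1.0,fy=1.25,interpolation=2);b=cv2.resize(b,None,fx=1.25,fy=1.25)
h=max(a.shape[0],b.shape[0]);f=lambda i:cv2.copyMakeBorder(i,0,h-i.shape[0],0,0,0)
cv2.imwrite("pics/both.png",np.hstack([f(a),f(b)]))
```

```text
(no output)
```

View pics/both.png

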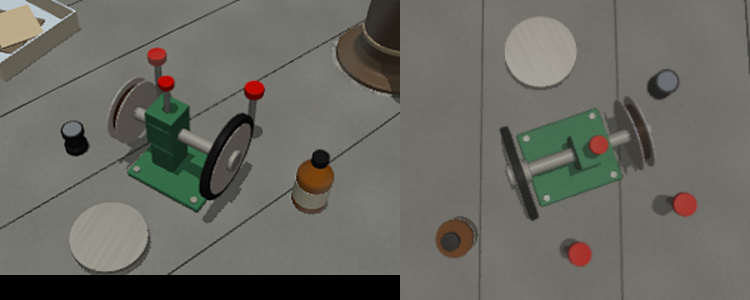

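The three red-headed candidates are at top px (339,236), (323,321) and (406,283), which are scene (272,138), (341,145) and (269,119). The one at (339,236)/(272,138) stands in the bearing head and is the smallest (196 px, against about 348), so that is the pin. Next I'll fit the winder pose and confirm with a crop.

```bash
cat > h.py <<'E'
from plant import env
import cv2,numpy as np
from scipy.optimize import least_squares
def proj(X,p):
    return cv2.projectPoints(np.float64(X).reshape(-1,1,3),cv2.Rodrigues(p["R"])[0],np.float64(p["t"]),p["K"],np.float64(p["dist"]))[0].reshape(-1,2)
def W(x,L):
    c,s=np.cos(x[2]),np.sin(x[2]);L=np.atleast_2d(L)
    return np.c_[x[0]+c*L[:,0]-s*L[:,1],x[1]+s*L[:,0]+c*L[:,1],L[:,2]]
def blob(m,near):
    n,l,st,c=cv2.connectedComponentsWithStats(m.astype(np.uint8))
    i=1+np.argmin(np.hypot(*(c[1:]-near).T)+1e3*(st[1:,4]<30)); return l==i,c[i]
def red(p,near):
    B=p["color"].astype(int);return blob((B[...,2]>110)&(B[...,1]<70)&(B[...,0]<70),near)
E
cat > fit.py <<'E'
from h import *
P={n:env.read_camera(n) for n in("scene","top")}
t=np.linspace(0,2*np.pi,72)
wheel=np.vstack([np.c_[75*np.cos(t),0*t+60+d,95+75*np.sin(t)] for d in(-7,7)])
head=np.vstack([np.c_[13*np.cos(t),13*np.sin(t)-55,0*t+z] for z in(189,201)])
def hull(a): return cv2.convexHull(np.float32(a))
def cen(h):
    m=cv2.moments(h);return np.array([m["m10"],m["m01"]])/m["m00"]
obs={}
for n,near in(("scene",(272,138)),("top",(339,236))):
    m,c=red(P[n],near)
    w=max(env.masks_of("winder",P[n]),key=lambda d:d["p"])["mask"]
    B=P[n]["color"].astype(int)
    d=cv2.morphologyEx(((B.max(2)<45)&cv2.dilate(w.astype(np.uint8),np.ones((5,5))).astype(bool)).astype(np.uint8),cv2.MORPH_OPEN,np.ones((2,2)))
    k,l,st,cc=cv2.connectedComponentsWithStats(d);i=1+np.argmax(st[1:,4])
    h=cv2.convexHull(np.argwhere(l==i)[:,::-1].astype(np.float32))
    print(n,"head",c,m.sum(),"wheel",cen(h),st[i]);obs[n]=(c,h)
def res(x):
    r=[]
    for n in P:
        r+=list(cen(hull(proj(W(x,head),P[n])))-obs[n][0])
        H=hull(proj(W(x,wheel),P[n]));r+=list(cen(H)-cen(obs[n][1]))
    return r
best=min((least_squares(res,[650,0,y],loss="soft_l1",x_scale=[100,100,1]) for y in(-.5,0,.5)),key=lambda s:s.cost)
x=best.x;print(x,np.round(res(x),1))
np.save("pose.npy",x)
foot=np.array([[a*65,b*75,0] for a,b in((1,1),(1,-1),(-1,-1),(-1,1))])
hb=np.array([[a*26,b*26-55,141] for a,b in((1,1),(1,-1),(-1,-1),(-1,1))])
out=[]
for n in P:
    I=cv2.resize(P[n]["color"],None,fx=4,fy=4,interpolation=cv2.INTER_CUBIC)
    for L in(wheel[:72],wheel[72:],head[:72],head[72:],foot,hb):
        cv2.polylines(I,[np.int32(proj(W(x,L),P[n])*4+2)],True,(255,255,0),1)
    c=(proj(W(x,[[0,-10,100]]),P[n])[0]*4).astype(int);out.append(I[max(0,c[1]-290):c[1]+290,c[0]-200+0:c[0]+200] if 0 else cv2.resize(I[c[1]-300:c[1]+300,c[0]-300:c[0]+300],(400,400)))
cv2.imwrite("pics/fit.png",np.hstack(out))
print("bore",W(x,[[0,-55,141]]),"wheelc",W(x,[[0,60,95]]))
E
python3 fit.py
```

```text
scene head [272.52173913 134.79347826] 92 wheel [320.45622953 195.34451598] [301 162  43  69 698]
top head [338.56886228 235.37125749] 167 wheel [282.95844156 280.65541126] [276 265  15  32 203]
[5.27523711e+02 0.00000000e+00 5.05936713e-01] [ -2.9   7.3   3.1  -1.7  -4.9  -7.5  -7.6 -18.6]
bore [[554.17819715 -48.1096496  141.        ]] wheelc [[498.44609038  52.4832541   95.        ]]
```

View pics/fit.png

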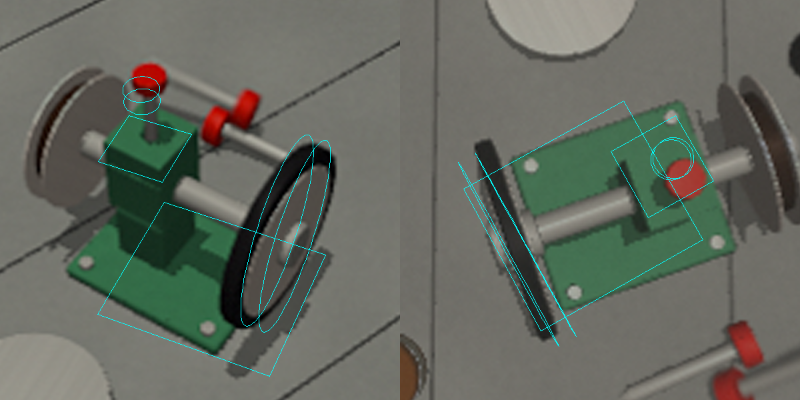

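The fit failed numerically: float32 derivatives, and only half the wheel was masked. I'll redo it with a derivative-free fit and a better wheel mask. The look-alikes also seem to have moved, so I'll check the full picture.

```bash
sed -i 's/^best=.*/from scipy.optimize import minimize\nf=lambda x:sum(np.sqrt(1+np.square(res(x)))-1)\nbest=min((minimize(f,[600,-30,y],method="Nelder-Mead",options=dict(initial_simplex=[[600,-30,y],[700,-30,y],[600,60,y],[600,-30,y+.3]],maxiter=600)) for y in(-.3,0,.3)),key=lambda s:s.fun)/; s/B.max(2)<45/B.max(2)<(45 if n=="scene" else 62)/' fit.py
sed -i 's/^cv2.imwrite("pics\/fit.png.*/cv2.imwrite("pics\/fit2.png",np.vstack([np.hstack(out)[:,:],cv2.resize(np.hstack([P[n]["color"][60:340] for n in P]),(800,200))]))/' fit.py
python3 fit.py
```

```text
scene head [272.49462366 134.83870968] 93 wheel [320.45622953 195.34451598] [301 162  43  69 699]
top head [338.65269461 235.37724551] 167 wheel [275.8409894  259.56095406] [261 222  31  75 558]
[ 5.23408443e+02 -5.12698647e+00  3.22857466e-01] [ 0.   1.6  0.4 -0.7  0.5  0.3 -0.2 -0.6]
bore [[540.85871532 -57.28528391 141.        ]] wheelc [[504.37178203  51.77297437  95.        ]]
```

View pics/fit2.png

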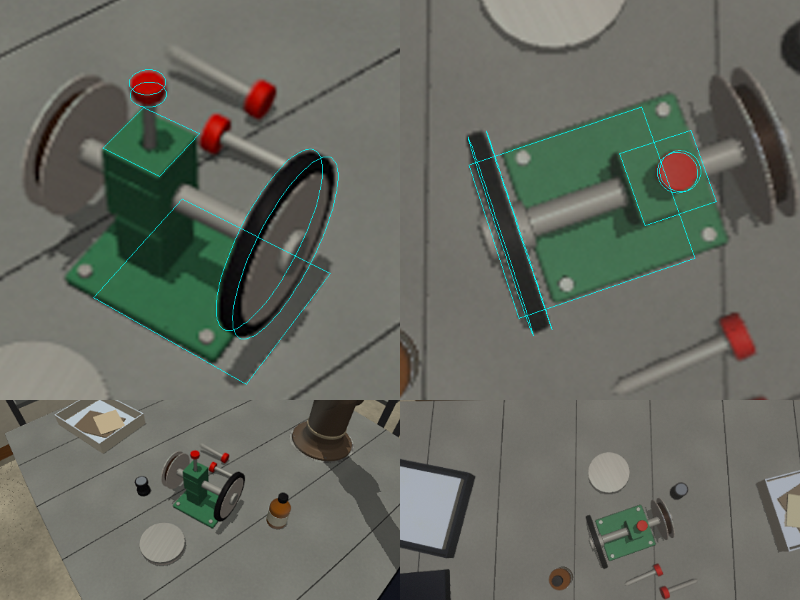

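The pose now fits in both views: the pin head is at scene (272,135) and top (339,235), and the wheel outline matches. The look-alikes have toppled and lie clear of the winder. Next I'll locate the bottle and work out the approach.

```bash
cat > go.py <<'E'
from h import *
def rel(target,yaw_y=None):
    "tool-frame shift (m) to a world target, and turn for tool y to lie along winder y"
    s=env.read_state();R=np.array(s["tcp_rot"]);x=np.load("pose.npy")
    a=x[2]+np.pi/2-np.arctan2(R[1,1],R[0,1]);a=(a+np.pi/2)%np.pi-np.pi/2
    return np.round(R.T@(np.array(target)-s["ee_pos"])/1e3,4),round(-a,3)
def rim(phi,r=65): return W(np.load("pose.npy"),[[r*np.sin(phi),60,95+r*np.cos(phi)]])[0]
E
python3 - <<'E'
from go import *
P=env.read_camera("top");m=env.masks_of("bottle",P)[0]
f=lambda v:np.sum((proj([[v[0],v[1],60]],P)[0]-m["xy"])**2)
from scipy.optimize import minimize
print("bottle",minimize(f,[400,150],method="Nelder-Mead").x)
t=rim(-.8);print(t,rel(t),rel([t[0],t[1],250]))
E
```

```text
bottle [403.51479245 152.69857696]
[460.15278743  36.97890438 140.28593611] (array([-0.3943, -0.3849,  0.11  ]), np.float64(-0.79)) (array([-3.943e-01, -3.849e-01,  3.000e-04]), np.float64(-0.79))
```

Emit:
send_rows:
  plan:
    - [-0.0328, -0.032, 0, 0]
    - [-0.0328, -0.032, 0, 0]
    - [-0.0328, -0.032, 0, 0]
    - [-0.0328, -0.032, 0, 0]
    - [-0.0328, -0.032, 0, 0]
    - [-0.0328, -0.032, 0, 0]
    - [-0.0328, -0.032, 0, 0]
    - [-0.0328, -0.032, 0, 0]
    - [-0.0328, -0.032, 0, 0]
    - [-0.0328, -0.032, 0, 0]
    - [-0.0328, -0.032, 0, 0]
    - [-0.0328, -0.032, 0, 0]
  fingers: -1

```text
time: 2.4
ee_pos: [460.4, 36.3, 250.7]
tcp_rot: [[-0.893, 0.45, 0.001], [0.45, 0.893, 0.001], [-0.001, 0.001, -1.0]]
force: [0.7, -0.4, -0.9]
grip_width: 0.998
gripper_force: 0.0
```

Emit:
send_rows:
  plan:
    - [0, 0, 0, -0.13]
    - [0, 0, 0, -0.13]
    - [0, 0, 0, -0.13]
    - [0, 0, 0, -0.13]
    - [0, 0, 0, -0.13]
    - [0, 0, 0, -0.14]
    - [0, 0, 0, 0]
    - [0, 0, 0, 0]

```text
time: 3.2
ee_pos: [460.0, 38.0, 250.4]
tcp_rot: [[-0.95, -0.314, 0.0], [-0.314, 0.95, 0.0], [-0.0, 0.0, -1.0]]
force: [1.1, -0.2, 0.4]
grip_width: 1.001
gripper_force: 0.0
```

```bash
python3 -c "
from go import *
print(rel(rim(-.8)),env.read_state()['force'],env.read_state()['ee_pos'])"
```

```text
(array([ 0.0002, -0.0011,  0.1101]), np.float64(-0.004)) [ 1.05410661 -0.16363661  0.42677901] [459.98298801  38.03628484 250.39548811]
```

Emit:
send_rows:
  plan:
    - [0, -0.001, 0.03, 0]
    - [0, 0, 0.03, 0]
    - [0, 0, 0.02, 0]
    - [0, 0, 0.015, 0]
    - [0, 0, 0.01, 0]
    - [0, 0, 0.005, 0]
    - [0, 0, 0, 0]

```text
time: 3.9
ee_pos: [460.2, 37.1, 140.1]
tcp_rot: [[-0.949, -0.317, -0.0], [-0.317, 0.949, -0.0], [0.001, -0.0, -1.0]]
force: [-0.2, 0.8, 0.5]
grip_width: 0.996
gripper_force: 0.0
```

Emit:
send_rows:
  plan:
    - [0, 0, 0, 0]
    - [0, 0, 0, 0]
    - [0, 0, 0, 0]
    - [0, 0, 0, 0]
    - [0, 0, 0, 0]
    - [0, 0, 0, 0]
    - [0, 0, 0, 0]
    - [0, 0, 0, 0]
    - [0, 0, 0, 0]
    - [0, 0, 0, 0]
  fingers: 1

```text
time: 4.9
ee_pos: [460.5, 36.8, 140.6]
tcp_rot: [[-0.948, -0.318, 0.0], [-0.318, 0.948, -0.0], [-0.0, -0.0, -1.0]]
force: [-0.7, -2.2, 5.6]
grip_width: 0.152
gripper_force: 58.9
```

```bash
cat > pin.py <<'E'
from go import *
from scipy.optimize import least_squares
def head():
    x=np.load("pose.npy");o={}
    P={n:env.read_camera(n) for n in("scene","top")}
    for n in P:
        ms,c=red(P[n],proj(W(x,[[0,-55,185]]),P[n])[0]);o[n]=(c,int(ms.sum()))
    v=least_squares(lambda v:np.ravel([proj([v],P[n])[0]-o[n][0] for n in P]),W(x,[[0,-55,190]])[0]).x
    return np.round(v,1),o,P
E
python3 - <<'E'
from pin import *
v,o,P=head();print(v,o)
cv2.imwrite("pics/g.png",cv2.resize(np.hstack([P["scene"]["color"][80:280,180:380],P["top"]["color"][150:350,200:400]]),(800,400)))
for d in np.arange(-.8,1.2,.1):
    pass
E
```

```text
[541.3 -56.2 199.9] {'scene': (array([272.31578947, 134.89473684]), 95), 'top': (array([338.71428571, 235.32919255]), 161)}
```

View pics/g.png

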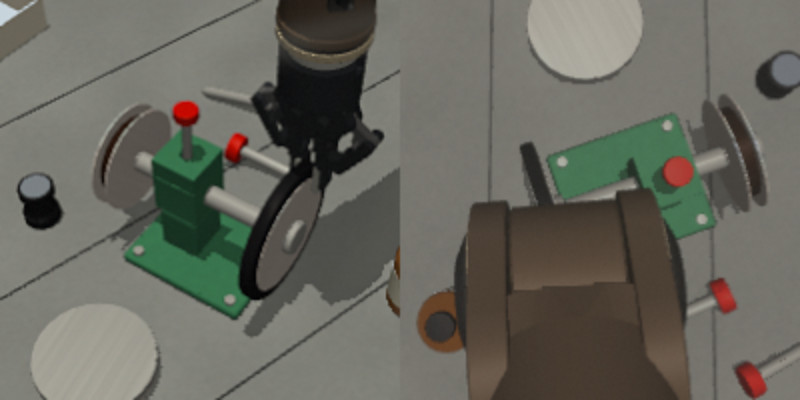

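The wheel is pinched at the rim: the jaws are at opening 0.15, and the pin head is visible at scene (272,135). Now I'll turn it towards +x along the arc.

Emit:
send_rows:
  plan:
    - [-0.0023, 0, -0.0023, 0]
    - [-0.0024, 0, -0.0022, 0]
    - [-0.0025, 0, -0.002, 0]
    - [-0.0026, 0, -0.0019, 0]
    - [-0.0027, 0, -0.0018, 0]
    - [-0.0028, 0, -0.0016, 0]
    - [0, 0, 0, 0]

```text
time: 5.7
ee_pos: [472.2, 40.8, 150.8]
tcp_rot: [[-0.948, -0.317, -0.007], [-0.317, 0.948, -0.002], [0.007, 0.0, -1.0]]
force: [-4.3, -5.3, -6.5]
grip_width: 0.156
gripper_force: 58.9
```

```bash
cat > chk.py <<'E'
from pin import *
v,o,P=head();s=env.read_state();x=np.load("pose.npy");c=W(x,[[0,60,95]])[0];d=s["ee_pos"]-c;u=d[0]*np.cos(x[2])+d[1]*np.sin(x[2])
f=np.array(s["force"]);fx=f[0]*np.cos(x[2])+f[1]*np.sin(x[2])
print("head",v,o["scene"][0].round(1),"phi",round(np.arctan2(u,d[2]),3),"r",round(np.hypot(u,d[2]),1),"Fx,Fz",round(fx,1),round(f[2],1))
E
python3 chk.py
python3 - <<'E'
import numpy as np
p=np.arange(-.5,1.251,.05)
for a,b in zip(p,p[1:]): print(round(a,2),round(-.065*(np.sin(b)-np.sin(a)),4),round(-.065*(np.cos(b)-np.cos(a)),4),end=' | ')
E
```

```text
head [537.8 -57.  199.8] [273.6 133.9] phi -0.547 r 65.3 Fx,Fz -6.2 -7.0
-0.5 -0.0029 -0.0015 | -0.45 -0.003 -0.0013 | -0.4 -0.003 -0.0012 | -0.35 -0.0031 -0.001 | -0.3 -0.0031 -0.0009 | -0.25 -0.0032 -0.0007 | -0.2 -0.0032 -0.0006 | -0.15 -0.0032 -0.0004 | -0.1 -0.0032 -0.0002 | -0.05 -0.0032 -0.0001 | -0.0 -0.0032 0.0001 | 0.05 -0.0032 0.0002 | 0.1 -0.0032 0.0004 | 0.15 -0.0032 0.0006 | 0.2 -0.0032 0.0007 | 0.25 -0.0031 0.0009 | 0.3 -0.0031 0.001 | 0.35 -0.003 0.0012 | 0.4 -0.003 0.0013 | 0.45 -0.0029 0.0015 | 0.5 -0.0028 0.0016 | 0.55 -0.0027 0.0018 | 0.6 -0.0026 0.0019 | 0.65 -0.0025 0.002 | 0.7 -0.0024 0.0022 | 0.75 -0.0023 0.0023 | 0.8 -0.0022 0.0024 | 0.85 -0.0021 0.0025 | 0.9 -0.002 0.0026 | 0.95 -0.0018 0.0027 | 1.0 -0.0017 0.0028 | 1.05 -0.0015 0.0029 | 1.1 -0.0014 0.0029 | 1.15 -0.0013 0.003 | 1.2 -0.0011 0.0031 |
```

Compliance is about 3 N/mm, so I'll go in roughly 4 mm steps and check the force each time.

Emit:
send_rows:
  plan:
    - [-0.0015, 0, -0.0008, 0]
    - [-0.0015, 0, -0.0007, 0]
    - [-0.0015, 0, -0.0007, 0]
    - [-0.0015, 0, -0.0006, 0]

```text
time: 6.2
ee_pos: [477.1, 42.5, 153.5]
tcp_rot: [[-0.948, -0.317, -0.008], [-0.317, 0.948, -0.002], [0.008, 0.0, -1.0]]
force: [-6.5, -5.5, -4.1]
grip_width: 0.156
gripper_force: 58.9
```

```bash
python3 chk.py
```

```text
head [537.7 -57.1 199.6] [273.6 133.9] phi -0.453 r 65.2 Fx,Fz -8.4 -3.3
```

Emit:
send_rows:
  plan:
    - [-0.001, 0, -0.0004, 0]
    - [-0.001, 0, -0.0004, 0]
    - [-0.001, 0, -0.0003, 0]
    - [-0.001, 0, -0.0003, 0]

```text
time: 6.7
ee_pos: [480.7, 43.8, 155.1]
tcp_rot: [[-0.948, -0.317, -0.008], [-0.317, 0.948, -0.002], [0.009, 0.001, -1.0]]
force: [-10.1, -6.3, -0.7]
grip_width: 0.154
gripper_force: 58.7
```

```bash
python3 chk.py
```

```text
head [537.6 -57.  199.8] [273.8 133.9] phi -0.388 r 65.1 Fx,Fz -9.7 -0.9
```

Head unchanged, so I'll continue (-0.335 → -0.27).

Emit:
send_rows:
  plan:
    - [-0.001, 0, -0.0003, 0]
    - [-0.001, 0, -0.0003, 0]
    - [-0.001, 0, -0.0003, 0]
    - [-0.0011, 0, -0.0003, 0]

```text
time: 7.2
ee_pos: [484.0, 44.9, 156.2]
tcp_rot: [[-0.948, -0.317, -0.01], [-0.317, 0.948, -0.002], [0.01, 0.001, -1.0]]
force: [-10.3, -5.8, 1.4]
grip_width: 0.151
gripper_force: 59.4
```

```bash
python3 chk.py
```

```text
head [537.6 -57.  199.7] [273.7 133.9] phi -0.326 r 64.9 Fx,Fz -11.3 0.3
```

Emit:
send_rows:
  plan:
    - [-0.001, 0, -0.0003, 0]
    - [-0.001, 0, -0.0003, 0]
    - [-0.001, 0, -0.0002, 0]
    - [-0.0011, 0, -0.0002, 0]

```text
time: 7.7
ee_pos: [488.8, 46.5, 157.6]
tcp_rot: [[-0.948, -0.317, -0.008], [-0.317, 0.948, -0.002], [0.008, 0.001, -1.0]]
force: [-7.7, -6.0, 1.3]
grip_width: 0.157
gripper_force: 59.1
```

```bash
python3 chk.py
```

```text
head [537.7 -57.1 199.6] [273.6 133.9] phi -0.255 r 64.7 Fx,Fz -9.6 1.1
```

Emit:
send_rows:
  plan:
    - [-0.001, 0, -0.0002, 0]
    - [-0.001, 0, -0.0002, 0]
    - [-0.0011, 0, -0.0002, 0]
    - [-0.0011, 0, -0.0002, 0]

```text
time: 8.2
ee_pos: [492.4, 47.8, 158.4]
tcp_rot: [[-0.948, -0.317, -0.008], [-0.317, 0.948, -0.002], [0.008, 0.001, -1.0]]
force: [-8.3, -6.0, 1.3]
grip_width: 0.156
gripper_force: 59.1
```

```bash
python3 chk.py
```

```text
head [537.6 -57.1 199.7] [273.7 133.9] phi -0.188 r 64.6 Fx,Fz -10.3 1.6
```

Emit:
send_rows:
  plan:
    - [-0.001, 0, -0.0001, 0]
    - [-0.001, 0, -0.0001, 0]
    - [-0.0011, 0, -0.0001, 0]
    - [-0.0011, 0, -0.0001, 0]

```text
time: 8.7
ee_pos: [497.1, 49.4, 159.1]
tcp_rot: [[-0.948, -0.317, -0.007], [-0.317, 0.948, -0.002], [0.007, 0.001, -1.0]]
force: [-9.9, -6.2, 3.8]
grip_width: 0.153
gripper_force: 59.6
```

```bash
python3 chk.py
```

```text
head [537.7 -57.  199.7] [273.7 133.9] phi -0.114 r 64.5 Fx,Fz -8.8 1.0
```

Emit:
send_rows:
  plan:
    - [-0.001, 0, -0.0001, 0]
    - [-0.0011, 0, 0, 0]
    - [-0.0011, 0, 0, 0]
    - [-0.0011, 0, 0, 0]

```text
time: 9.2
ee_pos: [501.4, 50.9, 159.3]
tcp_rot: [[-0.948, -0.318, -0.006], [-0.318, 0.948, -0.001], [0.006, 0.001, -1.0]]
force: [-7.8, -5.7, 3.1]
grip_width: 0.155
gripper_force: 59.6
```

```bash
python3 chk.py
```

```text
head [537.7 -57.  199.7] [273.6 133.9] phi -0.044 r 64.4 Fx,Fz -8.4 2.8
```

Emit:
send_rows:
  plan:
    - [-0.001, 0, 0, 0]
    - [-0.0011, 0, 0, 0]
    - [-0.0011, 0, 0, 0]
    - [-0.0011, 0, 0.0001, 0]

```text
time: 9.7
ee_pos: [505.7, 52.3, 159.4]
tcp_rot: [[-0.948, -0.317, -0.006], [-0.317, 0.948, -0.001], [0.006, 0.001, -1.0]]
force: [-7.5, -3.9, 5.0]
grip_width: 0.154
gripper_force: 60.0
```

```bash
python3 chk.py
```

```text
head [538.  -56.9 199.7] [273.6 134. ] phi 0.022 r 64.4 Fx,Fz -9.9 3.9
```

0.055 → 0.12

Emit:
send_rows:
  plan:
    - [-0.001, 0, 0.0001, 0]
    - [-0.0011, 0, 0.0001, 0]
    - [-0.0011, 0, 0.0001, 0]
    - [-0.001, 0, 0.0001, 0]

```text
time: 10.2
ee_pos: [509.9, 53.8, 159.1]
tcp_rot: [[-0.948, -0.318, -0.005], [-0.318, 0.948, -0.001], [0.006, 0.001, -1.0]]
force: [-8.9, -4.8, 6.8]
grip_width: 0.157
gripper_force: 60.3
```

```bash
python3 chk.py
```

```text
head [547.3 -54.1 193.5] [270.5 139.3] phi 0.094 r 64.4 Fx,Fz -7.9 2.8
```

Run:
```python
from pin import *
v,o,P=head();print(v,o,env.read_state()["force"])
cv2.imwrite("pics/d.png",cv2.resize(np.hstack([P["scene"]["color"][90:190,220:320],P["top"]["color"][180:280,290:390]]),(800,400),interpolation=cv2.INTER_CUBIC))
```

```text
[547.2 -54.2 193.3] {'scene': (array([270.51960784, 139.32352941]), 102), 'top': (array([336.90566038, 232.22012579]), 159)} [-7.55593059 -3.78822341  3.99024591]
```

View pics/d.png

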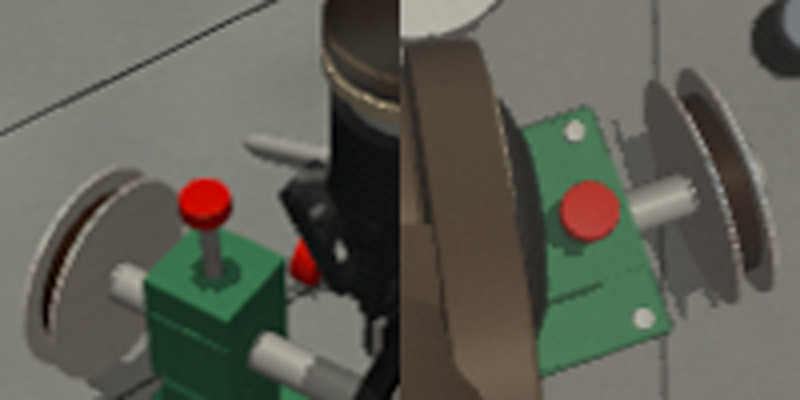

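The head has dropped about 6 mm and leans slightly, so the nose is just entering the hole. I'll make small nudges from here.

Emit:
send_rows:
  plan:
    - [-0.0005, 0, 0, 0]
    - [-0.0005, 0, 0.0001, 0]
    - [-0.0005, 0, 0.0001, 0]
    - [-0.0005, 0, 0, 0]
    - [0, 0, 0, 0]
    - [0, 0, 0, 0]

```text
time: 11.0
ee_pos: [511.8, 54.5, 158.9]
tcp_rot: [[-0.948, -0.318, -0.005], [-0.318, 0.948, -0.001], [0.005, 0.001, -1.0]]
force: [-8.2, -4.3, 4.4]
grip_width: 0.153
gripper_force: 60.3
```

```bash
python3 chk.py
```

```text
head [547.  -54.2 192.5] [270.6 139.6] phi 0.123 r 64.4 Fx,Fz -8.2 4.8
```

Emit:
send_rows:
  plan:
    - [-0.0005, 0, 0, 0]
    - [-0.0005, 0, 0.0001, 0]
    - [-0.0005, 0, 0.0001, 0]
    - [-0.0005, 0, 0.0001, 0]
    - [0, 0, 0, 0]
    - [0, 0, 0, 0]

```text
time: 11.7
ee_pos: [513.4, 55.0, 158.7]
tcp_rot: [[-0.948, -0.317, -0.006], [-0.317, 0.948, -0.001], [0.006, 0.001, -1.0]]
force: [-9.2, -5.5, 7.0]
grip_width: 0.156
gripper_force: 60.9
```

```bash
python3 chk.py
```

```text
head [547.1 -54.1 191.4] [270.7 140. ] phi 0.15 r 64.4 Fx,Fz -10.2 6.9
```

Emit:
send_rows:
  plan:
    - [-0.0005, 0, 0.0001, 0]
    - [-0.0005, 0, 0.0001, 0]
    - [-0.0005, 0, 0.0001, 0]
    - [-0.0005, 0, 0.0001, 0]
    - [0, 0, 0, 0]
    - [0, 0, 0, 0]

```text
time: 12.4
ee_pos: [515.4, 55.7, 158.3]
tcp_rot: [[-0.948, -0.317, -0.006], [-0.317, 0.948, -0.001], [0.006, 0.001, -1.0]]
force: [-8.3, -4.6, 7.6]
grip_width: 0.152
gripper_force: 61.0
```

```bash
python3 chk.py
```

```text
head [547.2 -54.1 189.9] [270.7 140.6] phi 0.183 r 64.4 Fx,Fz -9.6 6.9
```

Emit:
send_rows:
  plan:
    - [-0.0005, 0, 0.0001, 0]
    - [-0.0005, 0, 0.0001, 0]
    - [-0.0005, 0, 0.0001, 0]
    - [-0.0005, 0, 0.0001, 0]
    - [0, 0, 0, 0]
    - [0, 0, 0, 0]

```text
time: 13.1
ee_pos: [517.7, 56.5, 157.9]
tcp_rot: [[-0.948, -0.318, -0.005], [-0.318, 0.948, -0.001], [0.005, 0.001, -1.0]]
force: [-7.7, -4.4, 4.4]
grip_width: 0.156
gripper_force: 60.8
```

```bash
python3 chk.py
```

```text
head [545.2 -51.8 182.6] [272.7 143.7] phi 0.221 r 64.4 Fx,Fz -6.9 6.0
```

The pin has dropped about 17 mm, so milestone 1 is reached. I'll relax the arm, release and lift.

Emit:
send_rows:
  plan:
    - [0.001, 0, -0.0002, 0]
    - [0.001, 0, -0.0002, 0]
    - [0, 0, 0, 0]
    - [0, 0, 0, 0]

```text
time: 13.6
ee_pos: [517.1, 56.3, 158.0]
tcp_rot: [[-0.948, -0.318, -0.002], [-0.318, 0.948, -0.0], [0.002, 0.0, -1.0]]
force: [-3.8, -3.4, -4.8]
grip_width: 0.154
gripper_force: 59.4
```

Emit:
send_rows:
  plan:
    - [0, 0, 0, 0]
    - [0, 0, 0, 0]
    - [0, 0, 0, 0]
    - [0, 0, 0, 0]
    - [0, 0, 0, 0]
    - [0, 0, 0, 0]
    - [0, 0, 0, 0]
  fingers: -1

```text
time: 14.3
ee_pos: [517.9, 56.4, 158.4]
tcp_rot: [[-0.948, -0.318, 0.0], [-0.318, 0.948, 0.0], [-0.0, 0.0, -1.0]]
force: [0.0, -1.1, 0.0]
grip_width: 0.998
gripper_force: 0.0
```

Emit:
send_rows:
  plan:
    - [0, 0, -0.02, 0]
    - [0, 0, -0.04, 0]
    - [0, 0, -0.04, 0]
    - [0, 0, 0, 0]

```text
time: 14.7
ee_pos: [520.6, 56.6, 263.6]
tcp_rot: [[-0.948, -0.317, 0.009], [-0.317, 0.948, 0.002], [-0.009, -0.001, -1.0]]
force: [0.1, -0.6, 1.6]
grip_width: 0.998
gripper_force: 0.0
```

Run:
```python
from pin import *
v,o,P=head();print(v,o);x=np.load("pose.npy")
b=W(x,[[0,-55,260]])[0];print(rel(b))
out=[]
t=np.linspace(0,6.28,40)
for n in P:
    I=cv2.resize(P[n]["color"],None,fx=4,fy=4,interpolation=2)
    for z in(173,185):cv2.polylines(I,[np.int32(proj(W(x,np.c_[13*np.cos(t),13*np.sin(t)-55,0*t+z]),P[n])*4+2)],True,(255,255,0),1)
    c=(4*proj([b-[0,0,90]],P[n])[0]).astype(int);out.append(I[c[1]-200:c[1]+200,c[0]-200:c[0]+200])
cv2.imwrite("pics/e.png",np.hstack(out))
```

```text
[ 446.  -139.1   49.4] {'scene': (array([272.45360825, 143.68041237]), 97), 'top': (array([361.42372881, 297.77118644]), 118)}
(array([ 0.0147, -0.1151, -0.0009]), np.float64(0.0))
```

View pics/e.png

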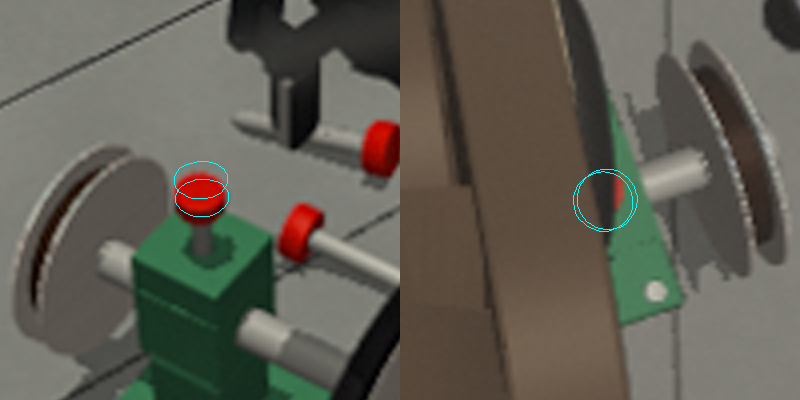

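The head sits low over the bearing head at scene (272,144). The top view is occluded by the arm. Next I'll close the fingers above the pin and press with the tips.

Emit:
send_rows:
  plan:
    - [0.005, -0.035, 0, 0]
    - [0.005, -0.04, 0, 0]
    - [0.0047, -0.04, 0, 0]
    - [0, 0, 0, 0]
    - [0, 0, 0, 0]
    - [0, 0, 0, 0]
    - [0, 0, 0, 0]
    - [0, 0, 0, 0]
    - [0, 0, 0, 0]
    - [0, 0, 0, 0]
  fingers: 1

```text
time: 15.8
ee_pos: [540.5, -56.9, 258.4]
tcp_rot: [[-0.948, -0.318, 0.0], [-0.318, 0.948, 0.0], [-0.0, 0.0, -1.0]]
force: [-0.1, -0.8, 0.1]
grip_width: 0.004
gripper_force: 0.0
```

```bash
python3 -c "
from go import *
x=np.load('pose.npy');print(rel(W(x,[[0,-55,204]])[0]),env.read_state()['ee_pos'],env.read_state()['grip_width'],env.read_state()['tcp_rot'])"
```

```text
(array([-0.0002, -0.0005,  0.0544]), np.float64(0.001)) [540.45979101 -56.891003   258.44161339] 0.004392737382337983 [[-9.47998410e-01 -3.18275016e-01  1.68987848e-04]
 [-3.18275004e-01  9.47998425e-01  9.26846592e-05]
 [-1.89699425e-04  3.40803016e-05 -9.99999981e-01]]
```

Emit:
send_rows:
  plan:
    - [0, 0, 0.02, 0]
    - [0, 0, 0.015, 0]
    - [0, 0, 0.009, 0]
    - [0, 0, 0.003, 0]
    - [0, 0, 0.001, 0]
    - [0, 0, 0.001, 0]
    - [0, 0, 0.001, 0]
    - [0, 0, 0.001, 0]
    - [0, 0, 0.001, 0]
    - [0, 0, 0.001, 0]
    - [0, 0, 0.001, 0]
    - [0, 0, 0, 0]

```text
time: 17.0
ee_pos: [540.4, -57.3, 204.2]
tcp_rot: [[-0.948, -0.318, -0.0], [-0.318, 0.948, 0.0], [0.0, 0.0, -1.0]]
force: [-1.0, 0.6, -1.2]
grip_width: -0.002
gripper_force: 0.0
```

Emit:
send_rows:
  plan:
    - [0, 0, 0.001, 0]
    - [0, 0, 0.001, 0]
    - [0, 0, 0.001, 0]
    - [0, 0, 0.001, 0]
    - [0, 0, 0.001, 0]
    - [0, 0, 0.001, 0]
    - [0, 0, 0, 0]

```text
time: 17.7
ee_pos: [540.4, -57.4, 198.3]
tcp_rot: [[-0.948, -0.318, 0.0], [-0.318, 0.948, -0.0], [0.0, -0.0, -1.0]]
force: [0.1, -0.2, 3.5]
grip_width: 0.0
gripper_force: 1.6
```

Emit:
send_rows:
  plan:
    - [0, 0, 0.001, 0]
    - [0, 0, 0.001, 0]
    - [0, 0, 0.001, 0]
    - [0, 0, 0, 0]

```text
time: 18.1
ee_pos: [540.4, -57.5, 195.3]
tcp_rot: [[-0.948, -0.317, -0.0], [-0.317, 0.948, -0.0], [0.0, -0.0, -1.0]]
force: [-0.6, -1.3, 4.3]
grip_width: 0.002
gripper_force: 1.8
```

Emit:
send_rows:
  plan:
    - [0, 0, 0.001, 0]
    - [0, 0, 0.001, 0]
    - [0, 0, 0.001, 0]
    - [0, 0, 0.001, 0]
    - [0, 0, 0.001, 0]
    - [0, 0, 0, 0]

```text
time: 18.7
ee_pos: [540.4, -57.7, 190.4]
tcp_rot: [[-0.948, -0.317, 0.0], [-0.317, 0.948, -0.0], [0.0, -0.0, -1.0]]
force: [0.0, -2.6, 4.7]
grip_width: 0.001
gripper_force: 2.3
```

Emit:
send_rows:
  plan:
    - [0, 0, 0.001, 0]
    - [0, 0, 0.001, 0]
    - [0, 0, 0.001, 0]
    - [0, 0, 0.001, 0]
    - [0, 0, 0.001, 0]
    - [0, 0, 0, 0]

```text
time: 19.3
ee_pos: [540.3, -58.0, 185.4]
tcp_rot: [[-0.948, -0.317, 0.0], [-0.317, 0.948, -0.001], [0.0, -0.001, -1.0]]
force: [-1.2, -2.9, 4.9]
grip_width: 0.003
gripper_force: 2.6
```

Run:
```python
from pin import *
v,o,P=head();x=np.load("pose.npy");print(o)
for z in(153,165,175): print(z,proj(W(x,[[0,-55,z-6]]),P["scene"]))
cv2.imwrite("pics/f.png",cv2.resize(P["scene"]["color"][80:200,210:350],(560,480),interpolation=2))
```

```text
Traceback (most recent call last):
  File "pin.py", line 7, in head
    ms,c=red(P[n],proj(W(x,[[0,-55,185]]),P[n])[0]);o[n]=(c,int(ms.sum()))
         ~~~^^^^^^^^^^^^^^^^^^^^^^^^^^^^^^^^^^^^^^^
  File "h.py", line 13, in red
    B=p["color"].astype(int);return blob((B[...,2]>110)&(B[...,1]<70)&(B[...,0]<70),near)
                                    ~~~~^^^^^^^^^^^^^^^^^^^^^^^^^^^^^^^^^^^^^^^^^^^^^^^^^
  File "h.py", line 11, in blob
    i=1+np.argmin(np.hypot(*(c[1:]-near).T)+1e3*(st[1:,4]<30)); return l==i,c[i]
        ~~~~~~~~~^^^^^^^^^^^^^^^^^^^^^^^^^^^^^^^^^^^^^^^^^^^^^
ValueError: attempt to get argmin of an empty sequence
```

Run:
```python
from h import *
P=env.read_camera("scene");x=np.load("pose.npy")
print(red(P,(272,148))[1])
for z in(153,165,175,185): print(z,proj(W(x,[[0,-55,z-6]]),P))
cv2.imwrite("pics/f.png",cv2.resize(P["color"][80:200,210:350],(560,480),interpolation=2))
```

```text
[272.58695652 150.97826087]
153 [[273.62282666 154.04374715]]
165 [[273.3555108  149.77595849]]
175 [[273.12841419 146.1471473 ]]
185 [[272.89727843 142.45081917]]
```

View pics/f.png

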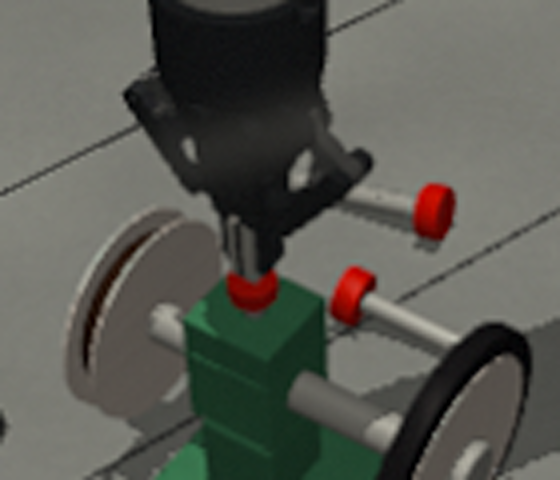

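The pin is going down cleanly, with the head at scene (273,151) and about 13 mm left. Keep pressing.

Emit:
send_rows:
  plan:
    - [0, 0, 0.001, 0]
    - [0, 0, 0.001, 0]
    - [0, 0, 0.001, 0]
    - [0, 0, 0.001, 0]
    - [0, 0, 0.001, 0]
    - [0, 0, 0.001, 0]
    - [0, 0, 0, 0]

```text
time: 20.15
ee_pos: [540.0, -58.5, 179.7]
tcp_rot: [[-0.949, -0.317, -0.0], [-0.317, 0.949, -0.001], [0.001, -0.001, -1.0]]
force: [-2.9, -4.0, 7.8]
grip_width: -0.001
gripper_force: 4.1
```

Emit:
send_rows:
  plan:
    - [0, 0, 0.001, 0]
    - [0, 0, 0.001, 0]
    - [0, 0, 0.001, 0]
    - [0, 0, 0.001, 0]
    - [0, 0, 0.001, 0]
    - [0, 0, 0, 0]

```text
time: 20.75
ee_pos: [539.8, -58.7, 174.5]
tcp_rot: [[-0.949, -0.316, -0.001], [-0.316, 0.949, -0.001], [0.001, -0.001, -1.0]]
force: [-2.5, -4.4, 6.5]
grip_width: -0.0
gripper_force: 3.2
```

Emit:
send_rows:
  plan:
    - [0, 0, 0.001, 0]
    - [0, 0, 0.001, 0]
    - [0, 0, 0.001, 0]
    - [0, 0, 0.001, 0]
    - [0, 0, 0, 0]

```text
time: 21.25
ee_pos: [539.9, -59.0, 172.1]
tcp_rot: [[-0.949, -0.316, -0.0], [-0.316, 0.949, -0.001], [0.001, -0.001, -1.0]]
force: [-9.8, -4.6, 22.5]
grip_width: 0.002
gripper_force: 11.5
```

It is seated: the tip is at 153 mm and the force rose to 22 N. I'll lift off and check.

Emit:
send_rows:
  plan:
    - [0, 0, -0.004, 0]
    - [0, 0, -0.01, 0]
    - [0, 0, -0.03, 0]
    - [0, 0, -0.04, 0]
    - [0, 0, -0.04, 0]
    - [0.04, 0, 0, 0]
    - [0.04, 0, 0, 0]
    - [0.04, 0, 0, 0]
    - [0.03, 0, 0, 0]
    - [0, 0, 0, 0]
    - [0, 0, 0, 0]

```text
time: 22.35
ee_pos: [398.3, -104.6, 294.9]
tcp_rot: [[-0.948, -0.318, 0.001], [-0.318, 0.948, 0.001], [-0.002, 0.0, -1.0]]
force: [0.5, 0.0, 0.5]
grip_width: -0.005
gripper_force: 0.0
```

Run:
```python
from h import *
x=np.load("pose.npy");t=np.linspace(0,6.28,40);out=[]
for n in("scene","top"):
    P=env.read_camera(n);c=proj(W(x,[[0,-55,147]]),P)[0];print(n,c,red(P,c)[1])
    I=cv2.resize(P["color"],None,fx=4,fy=4,interpolation=2)
    for z in(141,153):cv2.polylines(I,[np.int32(proj(W(x,np.c_[13*np.cos(t),13*np.sin(t)-55,0*t+z]),P)*4+2)],True,(255,255,0),1)
    c=(4*c).astype(int);out.append(I[c[1]-200:c[1]+200,c[0]-200:c[0]+200])
cv2.imwrite("pics/z.png",np.hstack(out))
```

```text
scene [273.62282666 154.04374715] [272.55913978 153.10752688]
top [335.378906   237.68065289] [334.93478261 235.88405797]
```

View pics/z.png

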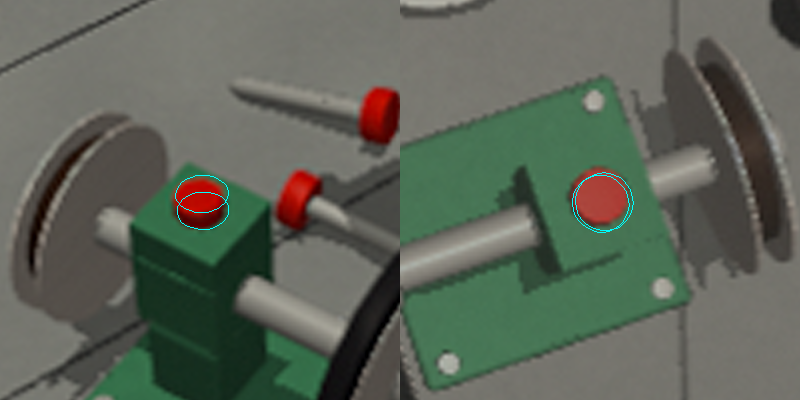

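The head sits flush on the bearing head at scene (273,153) and top (335,236), and the arm is clear. I'm handing it in.

```bash
python3 -c "
from plant import env
print(env.job_done())"
```

```text
the job is handed in; nothing more can be done
None
```

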